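# Fit the new electrode module in the analyser

## Robot

A 6-joint arm with a two-finger parallel gripper is mounted at the origin on the work surface. World frame = base frame: x ahead of the robot, y to its left, z up, the work surface at z = 0. Lengths are in mm, angles in rad, forces in N, time in s.
With the tool pointing down it reaches from about 300 to 875 mm from the base axis. Payload 6.4 kg.
Tool frame: the origin (TCP) lies between the finger pads; the fingertips stand tip_reach ahead of it and the grasp point (between the pads) is the TCP (tip_reach is the distance from the TCP to the fingertips, in mm); z points along the fingers, y is the line along which they close (so a half turn about z gives the same grasp; the last joint's range is limited). The gripper opens to 85 mm and grips with 20 to 120 N. Pads are 22 mm wide; open, the fingers measure 114 mm over their backs; the gripper's body (76 mm by 85 mm) begins 54 mm behind the grasp point. The pads swing forward as they close: fully open they stand 13 mm farther back than shut.
Start: joints at [-1.542, 0.181, 1.607, -0, 1.354, -0.206], TCP at [133.788, -559.233, 250.288] pointing down, gripper open.
Joint ranges: [-2.99, 2.99], [-0.89, 2.07], [0.3, 2.58], [-1.14, 4.28], [0, 2.63], [-3.12, 3.12]. Speed limits (rad/s): [2.57, 2.57, 3.01, 3.14, 3.14, 3.14].

## Interface

Orientations are given as a rotation vector (axis times angle).
In Python, from workcell import observe, grab_frame, finish_job, tip_reach gives the robot as it stands.
- The arm moves only by the tool arm_command, never from a script. Its argument "commands" is a list of rows, each a list of 3 entries, a list of its own where there are three numbers: the shift along the tool's x, y, z in m, then the turn, a rotation vector about the tool's x, y, z in degrees, then the opening, from 0 (shut) to 1 (fully open). A call has 1 to 20 rows; each row is the pose to reach, as a shift and turn from the pose commanded when the call began, along the tool's axes at that moment; what a row does not reach only later rows make up. A row lasts 1/12 s, in which the tool goes at most 41.7 mm and 7.16 degrees, less where a joint would pass 70% of its speed; a pose out of reach is approached as far as the arm can. A call with a gripper value outside its range is refused whole. The fingers move at their own pace and stop on an object; "grip_force" is the grip in N (left out, the last holds). Time passes only in rows, so rows that repeat a pose let the fingers close. It gives the time, the measured TCP pose, the force, the opening and the grip force at its end, in the units of the state.
- observe(): the state, without advancing time (a new reading comes with each control period).
- grab_frame(name): name is "scene" or "top" or "wrist"; returns a dict with "image" (400x640x3 uint8, blue, green, red), "depth" (400x640 float32, mm along the optical axis (not along the pixel's ray), 0 where there is no reading), "camera_matrix" (3x3 intrinsics, pixels), "k1" (the pictures are not rectified: a ray, as slopes to the right and down, at radius r is drawn at 1 + k1 r^2 times it, then the intrinsics apply), "R" (3x3) and "t" (3): a world point X has camera coordinates R X + t; the wrist camera has in their place "T_tool_cam" (4x4, takes a point from camera to tool coordinates, whose origin is the TCP and whose axes are the flange's). Camera axes: x right, y down, z forward; pixel columns grow to the right and rows downward; lengths in mm; the calibration is good to about 2 mm. A picture is of the moment at which its call begins: read the wrist's pose just before it.
- finish_job(): hands the job in; it is judged then, once.
The state is a dict: "t": time; "qpos": joint angles; "dq": joint speeds; "joint_efforts": joint torques, N m; "eef_pos": TCP position; "tcp_rot": TCP orientation; "contact_force": force on the tool from outside, world axes, zero at the start; "torque": the same for the moment, N m; "finger_gap": finger opening in mm; "grip_force": force on a finger pad.
Only numpy, scipy, OpenCV 4.12 (cv2) and the standard library are available. Lean on these libraries where they do the work, as an engineer would, in place of code of your own. Each camera call takes 0.05 s, during which the arm holds its last target. There are 200 camera calls.

## Task

Swing the analyser's probe arm away from over the socket, clockwise seen from above, all the way round to its end stop, and then plug the new electrode module (blue) into the socket of the dock, pushed fully home with its white collar flat on the dock. Leave the probe arm out at its stop and let go of the module. Leave the old red module and the white cuvette block where they stand.

Things in the scene. Friction and masses are not known exactly. Their poses are not given: they have to be found in the camera images.
- dock: White fixed block, 45 mm high; origin on the deck under the middle of the socket hole. Its x runs from the socket towards the steel pillar, z up; it reaches from x = -50 to +180 mm, y = -55 to +55 mm. The pillar (36 mm thick) stands at x = 130 mm and carries the probe arm. Place and yaw vary.
- socket (a point): Middle of the mouth of the socket hole, level with the dock's top, 45 mm above the deck; axes as the dock's. The hole is rectangular, 37 mm along x and 25 mm along y, 31 mm deep, with a 3 mm chamfer round the mouth and a black frame drawn about it. It is 1.5 mm wider on each side than the module's plug.
- probe_arm (a joint): Angle of the probe arm about its upright hinge on the pillar. At 0 it points along the dock's -x, over the socket; it grows as the arm swings clockwise seen from above, to the dock's +y side, to the end stop at 1.45 rad. Starts between 0 and 0.3, blocking the way to the socket. Turns easily (under 2 N at the knob), stays where it is left.
- probe_hinge (a point): Point on the arm's vertical hinge axis, 37 mm above the arm's underside (162 mm above the deck), the same height as probe_knob; its axes turn with the arm.
- probe_knob (a point): Middle of the round blue knob on top of the grey arm: 16 mm across, 147 to 177 mm above the deck, 150 mm from the hinge axis. The point's -x points outward along the arm. The beam under it is 28 mm wide, 125 to 147 mm above the deck, and ends 185 mm from the hinge; a thin steel probe 178 mm from the hinge hangs down to 88 mm above the deck.
- new_module: Blue module, about 120 g, standing loose on the mat. Origin: middle of its underside, z up. From below: black plug 34 (x) x 22 (y) mm, 26 high (lowest 4 mm narrowed to 31 x 19); white collar 46 x 34 from 26 to 32 mm; blue grip block 40 (x) x 26 (y) from 32 to 70 mm. Plugs in with its x along the dock's x, either way round; home, its origin is 26 mm below the socket's mouth.
- old_module: The old module, the same shape but with a red grip block, also standing on the mat; the two may have changed places. Leave it where it stands.
- mat: Fixed grey mat, 160 (x) x 220 (y) x 4 mm thick, on which the two modules stand, 110 mm apart or so. Origin at the middle of its underside.
- cuvette_block: White low cuvette block, 85 x 125 x 22 mm, loose on the deck; origin under its middle. Leave alone.

How it is judged:
By the outcome, as a careful person would: the job done as asked, in the order asked, and still so for the second after the job is handed in, with the robot touching nothing.
It also fails if it takes over 58 s, if anything falls off the work surface, if the arm or the gripper's body presses on something with over 40 N, if the wrist force passes 120 N, or if a joint passes its speed limit or range.

## Working session

There is one attempt and no reset: what is moved stays moved. The work goes in short steps, Python scripts to look and compute and a tool call to move; the robot and the scene stay as the last step left them, time stands still between calls to the robot, and variables do not carry over. Pictures are saved under pics/ and viewed, at most 10 in all, crops included, and the job is handed in when it is done.

Besides the shell and the picture viewer there is one more tool, called after "Emit:" as a command line: name --argument value ..., lists and objects as JSON in quotes. arm_command: Moves the arm, as the interface text tells. Its arguments: {"type":"object","properties":{"commands":{"type":"array"},"grip_force":{"type":"number"}},"required":["commands"]}

```bash
mkdir -p pics; ls
cat > h.py <<'E'
import numpy as np, cv2
from workcell import observe, grab_frame, finish_job, tip_reach
from scipy.spatial.transform import Rotation as Ro
def cloud(f, st=None):
    K=f["camera_matrix"];h,w=f["depth"].shape
    u,v=np.meshgrid(np.arange(w),np.arange(h))
    k=float(f["k1"]);D=np.array([k,0,0,0,0.])
    n=cv2.undistortPoints(np.stack([u,v],-1).reshape(-1,1,2).astype(np.float64),np.array(K,float),D).reshape(h,w,2)
    z=f["depth"].astype(float)
    P=np.dstack([n[...,0]*z,n[...,1]*z,z])
    if "R" in f: P=(P-np.array(f["t"]).ravel())@np.array(f["R"])
    else:
        T=np.array(f["T_tool_cam"]);P=P@T[:3,:3].T+T[:3,3]
        P=P@Ro.from_rotvec(st["tcp_rot"]).as_matrix().T+np.array(st["eef_pos"])
    P[z==0]=np.nan
    return P
E
python3 - <<'E'
from h import *
o=observe();print(o, tip_reach if not callable(tip_reach) else tip_reach())
a=grab_frame("top");b=grab_frame("scene")
for n,f in(("top",a),("scene",b)):
    cv2.imwrite(f"pics/{n}.png",f["image"]);np.savez(n+".npz",**f)
    print(n,f["k1"],f["R"],f["t"])
E
```

```text
pics
{'t': 0.0, 'qpos': array([-1.54228808e+00,  1.81542118e-01,  1.60802987e+00, -3.84758959e-05,
        1.35379661e+00, -2.06292681e-01]), 'dq': array([ 4.19538908e-05, -2.18810507e-03,  1.04638898e-03,  3.42394110e-04,
       -1.34000144e-03,  2.63452605e-03]), 'joint_efforts': array([ 2.26209511e-05, -4.44876730e+01, -3.51340699e+01, -2.24633491e-04,
        9.02499160e-03,  2.46044657e-06]), 'eef_pos': array([ 133.7678267 , -558.67680356,  249.37295289]), 'tcp_rot': array([-3.11820582e+00, -3.67783160e-01, -1.88769378e-04]), 'contact_force': array([ 0.00126495,  0.56057889, -0.1288263 ]), 'torque': array([-0.01783756,  0.00744802, -0.00166331]), 'grip_force': 0.0, 'finger_gap': 85.37351581108182} 19.0
top -0.11578283444892046 [[ 0.01319608 -0.99987679  0.0085006 ]
 [-0.99249832 -0.01413113 -0.12143889]
 [ 0.12154405 -0.00683431 -0.99256251]] [  21.53202878  547.39979804 1317.51600043]
scene -0.07963266150093651 [[-0.7078788   0.70592143 -0.02413594]
 [ 0.43907159  0.41300839 -0.79789737]
 [-0.5532845  -0.57541203 -0.60230993]] [ 345.22285938 -142.51961318 1363.44975747]
```

View pics/top.png

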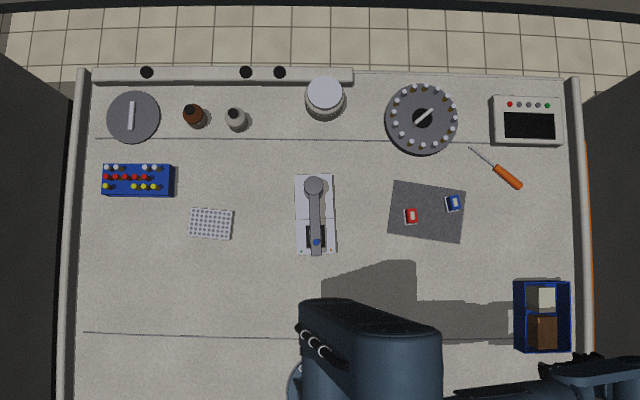

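View pics/scene.png

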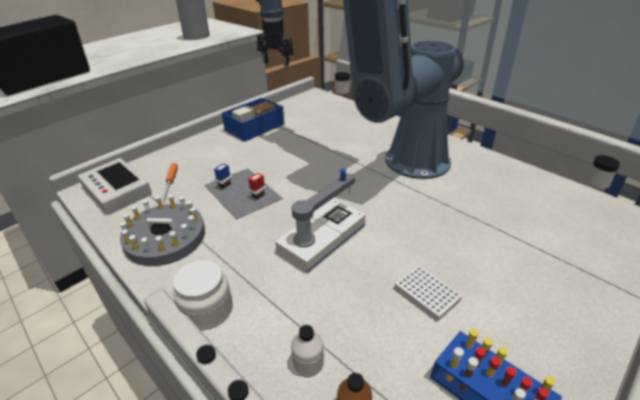

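The top picture shows the pillar at (314,186), the knob at (317,242) over the socket, the blue module at (453,203) and the red one at (411,216). The scene view agrees. Next I measure these.

Run:
```python
from h import *
f=dict(np.load("top.npz"));P=cloud(f);im=f["image"];hsv=cv2.cvtColor(im,cv2.COLOR_BGR2HSV).astype(int)
X,Y,Z=P[...,0],P[...,1],P[...,2]
v,u=np.mgrid[:400,:640]
def box(a,b,c,d):return (u>=a)&(u<b)&(v>=c)&(v<d)
def rect(m,name):
    p=P[m];r=cv2.minAreaRect(p[:,:2].astype(np.float32));print(name,len(p),"med",np.median(p,0).round(1),"rect",np.round(r[0],1),np.round(r[1],1),round(r[2],1))
print("deck z",np.nanmedian(Z[box(250,285,180,300)]))
d=box(285,345,165,265)
rect(d&(Z>38)&(Z<52),"dock")
rect(d&(Z>115)&(Z<155)&(v>200),"beam")
p=P[d&(Z>115)];print("z hist",np.histogram(p[:,2],bins=range(110,200,5)))
rect(d&(Z>150)&(v>225),"knobdepth")
rect(d&(Z>115)&(v<200),"pillar")
blue=(hsv[...,0]>100)&(hsv[...,0]<130)&(hsv[...,1]>140)
rect(blue&d,"knob");rect(blue&box(435,470,185,220),"blue")
rect(box(435,470,185,220)&(Z>60),"bluetop")
m=box(435,470,185,220)&(Z>15);rect(m,"blue all"); rect(box(395,425,200,230)&(Z>60),"redtop")
for n,b in(("mod",(380,470,175,250)),("dock",(285,345,165,265))):
    c=im[b[2]:b[3],b[0]:b[1]];cv2.imwrite(f"pics/{n}c.png",cv2.resize(c,None,fx=6,fy=6,interpolation=cv2.INTER_CUBIC))
a=cv2.imread("pics/modc.png");b=cv2.imread("pics/dockc.png");H=600
c=np.zeros((600,800,3),np.uint8);a=cv2.resize(a,(440,366));b=cv2.resize(b,(360,600));c[:366,:440]=a;c[:,440:]=b;cv2.imwrite("pics/crop.png",c)
```

```text
deck z -0.1876308150174232
dock 2107 med [500.1  51.3  44.8] rect [508.2  41.2] [229.7 110. ] 3.2
beam 559 med [462.8  38.6 146.4] rect [460.3  38.5] [142.6  28. ] 3.2
z hist (array([  0,   0,   0,   0,   0,   6, 172, 512, 215,  17,   1,   0,   7,
        21,   1,   0,   0]), array([110, 115, 120, 125, 130, 135, 140, 145, 150, 155, 160, 165, 170,
       175, 180, 185, 190, 195]))
knobdepth 60 med [422.5  37.4 159.6] rect [423.4  38.8] [67.5 23.4] 0.8
pillar 352 med [567.9  44.7 150.4] rect [566.7  44.9] [61.6 47.7] 0.8
knob 29 med [422.5  35.1 176.6] rect [423.7  36.2] [12.6 12.9] 0.3
blue 90 med [ 542.6 -350.    72.6] rect [ 547.4 -365.5] [41.7 53.2] 21.4
bluetop 142 med [ 542.5 -353.7   73.9] rect [ 542.6 -355.7] [40.5 26.9] 13.0
blue all 230 med [ 539.9 -348.7   70.5] rect [ 542. -354.] [47.4 31.6] 15.3
redtop 134 med [ 504.1 -231.1   72.8] rect [ 503.1 -233.1] [40.  25.6] 7.9
```

View pics/crop.png

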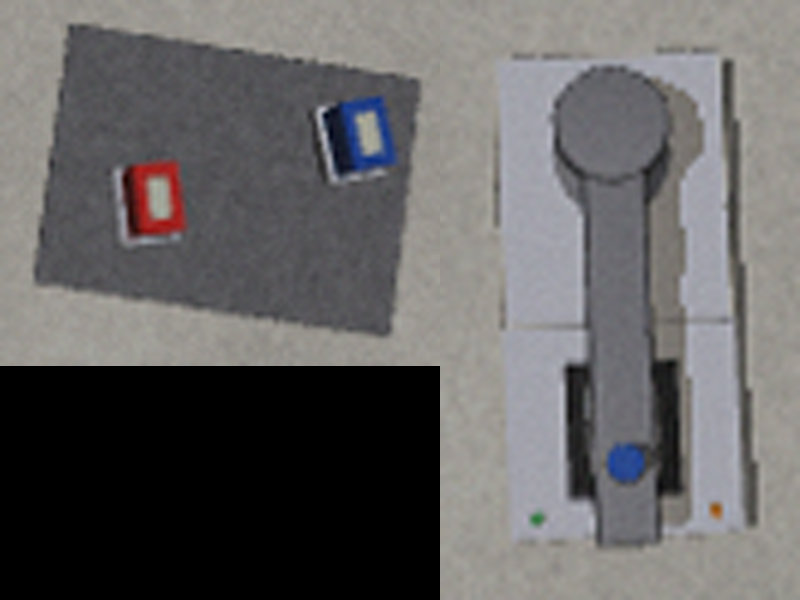

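The crops confirm the arm is at about 0 rad over the socket frame, and the dock yaw is about +3°. The blue module is the right-hand one on the mat, at yaw 13°. I'll write a small planner for the move numbers.

```bash
cat >> h.py <<'E'
def plan(x,y,z,yaw,st=None):
    "shift [m, tool axes] and turn [deg] to a straight-down pose with tool x at yaw deg"
    st=st or observe();R0=Ro.from_rotvec(st["tcp_rot"])
    d=R0.inv().apply(np.array([x,y,z])-st["eef_pos"])/1000
    t=(R0.inv()*Ro.from_euler("z",yaw,degrees=True)*Ro.from_euler("x",180,degrees=True)).as_rotvec(degrees=True)
    print("shift",d.round(4),"turn",t.round(1),"tcp",st["eef_pos"].round(1),"t",round(st["t"],2),"F",st["contact_force"].round(1),"gap",round(st["finger_gap"],1))
E
python3 -c "
from h import *
plan(423.5,36.2,250,183.2)"
```

```text
shift [ 4.202e-01 -5.112e-01  4.000e-04] turn [ 0.000e+00 -1.000e-01 -1.697e+02] tcp [ 133.8 -558.8  249.5] t 0.1 F [-0.1 -0.2  0.2] gap 85.3
```

Emit:
arm_command --commands '[[[0.21,-0.256,0],[0,0,-60],0.6],[[0.21,-0.256,0],[0,0,-60],0.6],[[0.21,-0.256,0],[0,0,-60],0.6],[[0.21,-0.256,0],[0,0,-60],0.6],[[0.21,-0.256,0],[0,0,-60],0.6],[[0.21,-0.256,0],[0,0,-60],0.6],[[0.21,-0.256,0],[0,0,-60],0.6],[[0.42,-0.511,0],[0,0,-120],0.6],[[0.42,-0.511,0],[0,0,-120],0.6],[[0.42,-0.511,0],[0,0,-120],0.6],[[0.42,-0.511,0],[0,0,-120],0.6],[[0.42,-0.511,0],[0,0,-120],0.6],[[0.42,-0.511,0],[0,0,-120],0.6],[[0.42,-0.511,0],[0,0,-120],0.6],[[0.42,-0.511,0],[0,0,-120],0.6],[[0.42,-0.511,0],[0,0,-170],0.6],[[0.42,-0.511,0],[0,0,-170],0.6],[[0.42,-0.511,0],[0,0,-170],0.6],[[0.42,-0.511,0],[0,0,-170],0.6],[[0.42,-0.511,0],[0,0,-170],0.6]]'

```text
t: 1.77
eef_pos: [423.1, 36.1, 249.8]
tcp_rot: [-0.623, -3.078, 0.0]
contact_force: [0.5, 0.6, 0.1]
finger_gap: 51.5
grip_force: 0.0
```

```bash
python3 -c "
from h import *
plan(423.5,36.2,250,183.2);print(observe()['qpos'].round(2))"
```

```text
shift [-0.0003  0.0003 -0.0002] turn [  0.   -0.1 -26.1] tcp [423.1  36.1 249.8] t 1.77 F [0.5 0.6 0.1] gap 51.5
[-0.2  -0.17  1.96 -0.    1.35 -1.37]
```

Emit:
arm_command --commands '[[[0,0,0],[0,0,-26.1],0.6],[[0,0,0],[0,0,-26.1],0.6],[[0,0,0],[0,0,-26.1],0.6],[[0,0,0],[0,0,-26.1],0.6],[[0,0,0],[0,0,-26.1],0.6]]'

```text
t: 2.18
eef_pos: [423.1, 35.5, 249.9]
tcp_rot: [0.081, -3.14, -0.0]
contact_force: [0.1, -0.4, 0.1]
finger_gap: 51.5
grip_force: 0.0
```

Run:
```python
from h import *
st=observe();f=grab_frame("wrist");cv2.imwrite("pics/w1.png",f["image"]);P=cloud(f,st)
hsv=cv2.cvtColor(f["image"],cv2.COLOR_BGR2HSV).astype(int)
m=(hsv[...,0]>100)&(hsv[...,0]<130)&(hsv[...,1]>140)
p=P[m];p=p[~np.isnan(p[:,0])];print(len(p),np.median(p,0).round(1)); t=p[p[:,2]>170];print(len(t),t.mean(0).round(1) if len(t) else 0, t.min(0),t.max(0))
plan(423.5,36.2,168,183.2)
```

```text
103 [624.3 459.4  19.6]
28 [415.4  -6.1 315.5] [407.72477785 -21.36408504 310.59894887] [422.61657463  91.59067865 320.32019996]
shift [-0.0004  0.0007  0.082 ] turn [ 0.  -0.  -0.5] tcp [423.2  35.5 250. ] t 2.23 F [ 0.5 -0.3  0.2] gap 51.5
```

View pics/w1.png

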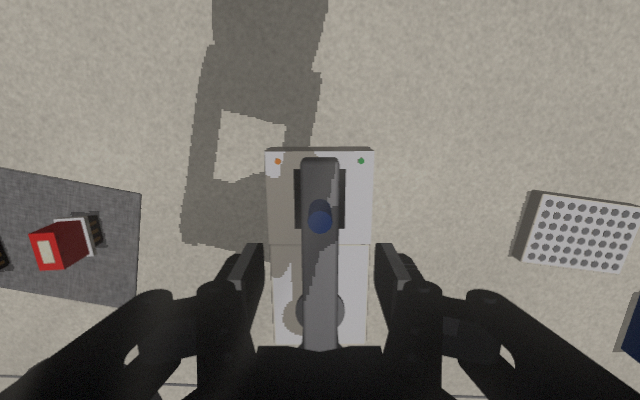

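The wrist view shows the knob in shadow at (320,217), centred between the fingers. I'll measure it with a looser colour range, and the dock too.

Run:
```python
from h import *
st=observe();f=grab_frame("wrist");P=cloud(f,st)
hsv=cv2.cvtColor(f["image"],cv2.COLOR_BGR2HSV).astype(int)
s=(slice(195,240),slice(300,342));p=P[s];h=hsv[s]
t=p[(p[...,2]>171)&(p[...,2]<183)];print(len(t),cv2.minAreaRect(t[:,:2].astype(np.float32)),np.median(t,0))
q=P[150:250,262:378].reshape(-1,3);q=q[abs(q[:,2]-45)<4];print("dock near edge",q.min(0),q.max(0))
q=P[150:340,262:378].reshape(-1,3);q=q[abs(q[:,2]-45)<4];print(cv2.minAreaRect(q[:,:2].astype(np.float32)),np.median(q[:,2]))
```

```text
492 ((421.9278869628906, 35.294532775878906), (15.214186668395996, 15.150390625), 52.18400573730469) [421.21322807  35.28160431 176.01555857]
dock near edge [388.91150044 -21.64591929  41.05408577] [501.17512492  93.52612999  47.01836346]
((503.3392639160156, 39.54277420043945), (223.2026824951172, 110.29145050048828), 3.208482503890991) 44.09811815037324
```

Emit:
arm_command --commands '[[[0.0004,0.0003,0.03],[0,0,-0.5],0.5],[[0.0004,0.0003,0.06],[0,0,-0.5],0.5],[[0.0004,0.0003,0.079],[0,0,-0.5],0.5],[[0.0004,0.0003,0.079],[0,0,-0.5],0.4],[[0.0004,0.0003,0.079],[0,0,-0.5],0.0],[[0.0004,0.0003,0.079],[0,0,-0.5],0.0],[[0.0004,0.0003,0.079],[0,0,-0.5],0.0],[[0.0004,0.0003,0.079],[0,0,-0.5],0.0],[[0.0004,0.0003,0.079],[0,0,-0.5],0.0],[[0.0004,0.0003,0.079],[0,0,-0.5],0.0]]' --grip_force 20

```text
t: 3.12
eef_pos: [423.3, 35.9, 172.1]
tcp_rot: [-0.09, 3.139, 0.0]
contact_force: [-1.3, 2.4, 1.3]
finger_gap: 15.2
grip_force: 21.8
```

Run:
```python
from h import *
st=observe();p=st["eef_pos"];R0=Ro.from_rotvec(st["tcp_rot"])
print(p,st["contact_force"],st["finger_gap"],st["grip_force"])
h=np.array([572.2,44.0]);d=p[:2]-h;r=np.hypot(*d);a0=np.arctan2(d[1],d[0]);print("r",r,"angle",np.pi-abs(a0),np.degrees(a0))
for k in list(range(6,90,6)):
    a=a0-np.radians(k);q=h+r*np.array([np.cos(a),np.sin(a)])
    print(k,(R0.inv().apply([*(q-p[:2]),0])/1000).round(4))
```

```text
[423.33205835  35.86053742 172.06816694] [-1.282673    2.375999    1.34513935] 15.17955144955197 21.817289292812347
r 149.09029110205432 angle 0.05462133897197763 -176.87042780555223
6 [-0.0009  0.0156  0.    ]
12 [-0.0033  0.031   0.    ]
18 [-0.0074  0.0461  0.    ]
24 [-0.0131  0.0606  0.    ]
30 [-0.0202  0.0745  0.    ]
36 [-0.0287  0.0876  0.    ]
42 [-0.0386  0.0997  0.    ]
48 [-4.960e-02  1.107e-01  1.000e-04]
54 [-6.180e-02  1.204e-01  1.000e-04]
60 [-7.490e-02  1.289e-01  1.000e-04]
66 [-8.88e-02  1.36e-01  1.00e-04]
72 [-1.034e-01  1.415e-01  1.000e-04]
78 [-1.185e-01  1.455e-01  1.000e-04]
84 [-0.1339  0.1479  0.0002]
```

Emit:
arm_command --commands '[[[-0.0009,0.0156,0],[0,0,6],0],[[-0.0033,0.031,0],[0,0,12],0],[[-0.0074,0.0461,0],[0,0,18],0],[[-0.0131,0.0606,0],[0,0,24],0],[[-0.0202,0.0745,0],[0,0,30],0],[[-0.0287,0.0876,0],[0,0,36],0],[[-0.0386,0.0997,0],[0,0,42],0],[[-0.0496,0.1107,0],[0,0,48],0],[[-0.0618,0.1204,0],[0,0,54],0],[[-0.0749,0.1289,0],[0,0,60],0],[[-0.0888,0.136,0],[0,0,66],0],[[-0.1034,0.1415,0],[0,0,72],0],[[-0.1185,0.1455,0],[0,0,78],0],[[-0.1185,0.1455,0],[0,0,78],0]]'

```text
t: 4.28
eef_pos: [535.2, 189.6, 172.1]
tcp_rot: [1.912, 2.492, 0.006]
contact_force: [-1.6, 5.7, 4.3]
finger_gap: 15.1
grip_force: 22.3
```

Run:
```python
from h import *
st=observe();p=st["eef_pos"];R0=Ro.from_rotvec(st["tcp_rot"])
print(p,st["contact_force"],st["finger_gap"],st["grip_force"])
h=np.array([572.2,44.0]);d=p[:2]-h;r=np.hypot(*d);a0=np.arctan2(d[1],d[0]);print("r",r,"arm deg",183.2-np.degrees(a0))
for k in (1,2,3,4,5,6,7):
    a=a0-np.radians(k);q=h+r*np.array([np.cos(a),np.sin(a)])
    print(k,(R0.inv().apply([*(q-p[:2]),0])/1000).round(4))
```

```text
[535.24177246 189.59834509 172.05082713] [-1.59166798  5.71071296  4.28269318] 15.133118774383668 22.262085378170013
r 150.21580700941342 arm deg 78.95703939446145
1 [-0.0001  0.0026  0.    ]
2 [-0.0002  0.0052  0.    ]
3 [-0.0003  0.0079  0.    ]
4 [-0.0005  0.0105  0.    ]
5 [-0.0007  0.0131  0.    ]
6 [-0.001   0.0157  0.    ]
7 [-0.0014  0.0183  0.0001]
```

Emit:
arm_command --commands '[[[-0.0002,0.0052,0],[0,0,2],0],[[-0.0003,0.0079,0],[0,0,3],0],[[-0.0005,0.0105,0],[0,0,4],0],[[-0.0005,0.0118,0],[0,0,4],0],[[-0.0005,0.0118,0],[0,0,4],0]]'

```text
t: 4.7
eef_pos: [545.0, 191.8, 172.2]
tcp_rot: [-1.991, -2.43, -0.004]
contact_force: [-0.6, 6.2, -0.1]
finger_gap: 15.0
grip_force: 21.9
```

Emit:
arm_command --commands '[[[0,0.001,0],[0,0,0.5],0],[[0,0.002,0],[0,0,1],0],[[0,0.003,0],[0,0,1],0],[[0,0.003,0],[0,0,1],0]]'

```text
t: 5.03
eef_pos: [547.1, 192.2, 172.1]
tcp_rot: [-2.011, -2.412, -0.002]
contact_force: [-4.3, 5.0, 1.8]
finger_gap: 15.0
grip_force: 22.1
```

Emit:
arm_command --commands '[[[0,0.001,0],[0,0,0],0],[[0,0.002,0],[0,0,0],0],[[0,0.002,0],[0,0,0],0]]'

```text
t: 5.28
eef_pos: [547.3, 192.2, 172.0]
tcp_rot: [-2.009, -2.41, 0.004]
contact_force: [-11.1, 3.1, 8.6]
finger_gap: 15.3
grip_force: 22.8
```

The arm is at its stop: the force rises with no further motion. Now I release it and rise.

Emit:
arm_command --commands '[[[0,0,0],[0,0,0],0.5],[[0,0,0],[0,0,0],0.5],[[0,0,0],[0,0,0],0.5],[[0,0,0],[0,0,0],0.6],[[0,0,-0.04],[0,0,0],0.6],[[0,0,-0.08],[0,0,0],0.6],[[0,0,-0.08],[0,0,0],0.6]]'

```text
t: 5.87
eef_pos: [553.7, 191.8, 260.2]
tcp_rot: [2.007, 2.404, 0.016]
contact_force: [1.8, 1.2, 1.5]
finger_gap: 51.3
grip_force: 0.0
```

Run:
```python
from h import *
plan(542,-355,250,13)
f=grab_frame("top");cv2.imwrite("pics/t2.png",f["image"])
P=cloud(f);hsv=cv2.cvtColor(f["image"],cv2.COLOR_BGR2HSV).astype(int)
v,u=np.mgrid[:400,:640]
b=(u>235)&(u<345)&(v>150)&(v<265)
m=b&(P[...,2]>115)&(P[...,2]<155)&(u<300)
print(m.sum(),cv2.minAreaRect(P[m][:,:2].astype(np.float32)))
```

```text
shift [-0.5359 -0.1094  0.0091] turn [ 0.7 -0.6 87.3] tcp [553.7 191.8 260.2] t 5.87 F [1.8 1.2 1.5] gap 51.3
371 ((553.2305297851562, 152.76019287109375), (28.54434585571289, 148.15660095214844), 10.059529304504395)
```

Beam direction is 100.06° in the world, which makes the probe angle 83.1° = 1.45 rad, so it stayed at the stop. Now to the blue module.

Emit:
arm_command --commands '[[[-0.27,-0.055,0.005],[0,0,45],0.65],[[-0.27,-0.055,0.005],[0,0,45],0.65],[[-0.27,-0.055,0.005],[0,0,45],0.65],[[-0.27,-0.055,0.005],[0,0,45],0.65],[[-0.27,-0.055,0.005],[0,0,45],0.65],[[-0.27,-0.055,0.005],[0,0,45],0.65],[[-0.536,-0.109,0.009],[0.7,-0.6,87.3],0.65],[[-0.536,-0.109,0.009],[0.7,-0.6,87.3],0.65],[[-0.536,-0.109,0.009],[0.7,-0.6,87.3],0.65],[[-0.536,-0.109,0.009],[0.7,-0.6,87.3],0.65],[[-0.536,-0.109,0.009],[0.7,-0.6,87.3],0.65],[[-0.536,-0.109,0.009],[0.7,-0.6,87.3],0.65],[[-0.536,-0.109,0.009],[0.7,-0.6,87.3],0.65],[[-0.536,-0.109,0.009],[0.7,-0.6,87.3],0.65],[[-0.536,-0.109,0.009],[0.7,-0.6,87.3],0.65],[[-0.536,-0.109,0.009],[0.7,-0.6,87.3],0.65],[[-0.536,-0.109,0.009],[0.7,-0.6,87.3],0.65],[[-0.536,-0.109,0.009],[0.7,-0.6,87.3],0.65]]'

```text
t: 7.42
eef_pos: [538.2, -353.6, 242.2]
tcp_rot: [-3.121, -0.359, 0.023]
contact_force: [1.0, 0.0, -0.3]
finger_gap: 55.7
grip_force: 0.0
```

Run:
```python
from h import *
st=observe();f=grab_frame("wrist");cv2.imwrite("pics/w2.png",f["image"]);P=cloud(f,st)
m=(abs(P[...,2]-74)<3)&(np.hypot(P[...,0]-542,P[...,1]+355)<40)
p=P[m];print(len(p),cv2.minAreaRect(p[:,:2].astype(np.float32)),np.median(p,0))
plan(542,-355,60,13)
```

```text
1231 ((541.5092163085938, -356.9292297363281), (40.34539794921875, 26.02311897277832), 11.473164558410645) [ 542.23644035 -356.78510641   73.48332336]
shift [0.0059 0.0024 0.1823] turn [-0.1  0.8  0.1] tcp [ 538.3 -353.7  242.4] t 7.47 F [-0.6  0.1 -0.2] gap 55.2
```

View pics/w2.png

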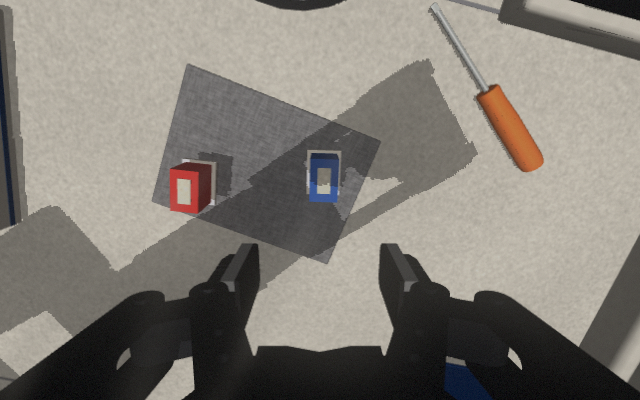

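The blue module, at (323,178) in the picture, measures 40.3 x 26.0 mm at the expected height, so it is a good fix.

```bash
python3 -c "
from h import *
plan(541.8,-356.4,61,11.8)"
```

```text
shift [0.0054 0.0037 0.1813] turn [-0.1  0.8  1.3] tcp [ 538.3 -353.7  242.4] t 7.47 F [-0.6  0.1 -0.2] gap 55.2
```

Emit:
arm_command --commands '[[[0.0054,0.0037,0.03],[-0.1,0.8,1.3],0.65],[[0.0054,0.0037,0.06],[-0.1,0.8,1.3],0.65],[[0.0054,0.0037,0.09],[-0.1,0.8,1.3],0.65],[[0.0054,0.0037,0.12],[-0.1,0.8,1.3],0.65],[[0.0054,0.0037,0.12],[-0.1,0.8,1.3],0.65],[[0.0054,0.0037,0.12],[-0.1,0.8,1.3],0.65]]'

```text
t: 7.97
eef_pos: [541.6, -356.2, 120.9]
tcp_rot: [-3.122, -0.322, 0.005]
contact_force: [-0.4, 0.1, 0.2]
finger_gap: 55.9
grip_force: 0.0
```

Run:
```python
from h import *
st=observe();f=grab_frame("wrist");P=cloud(f,st)
m=(abs(P[...,2]-74)<3)&(np.hypot(P[...,0]-542,P[...,1]+355)<40)
p=P[m];print(len(p),cv2.minAreaRect(p[:,:2].astype(np.float32)) if len(p) else 0)
cv2.imwrite("pics/w3.png",f["image"])
plan(541.8,-356.6,61,11.8)
```

```text
3190 ((541.8401489257812, -357.2308654785156), (40.7044792175293, 25.926177978515625), 10.948800086975098)
shift [-0.0008 -0.0012  0.0623] turn [ 0.  0. -0.] tcp [ 542.8 -357.6  123.3] t 8.02 F [-0.1 -0.2  0.6] gap 55.8
```

Emit:
arm_command --commands '[[[0,0.0003,0.02],[0,0,0.6],0.65],[[0,0.0003,0.04],[0,0,0.6],0.65],[[0,0.0003,0.055],[0,0,0.6],0.65],[[0,0.0003,0.061],[0,0,0.6],0.65],[[0,0.0003,0.061],[0,0,0.6],0.65],[[0,0.0003,0.061],[0,0,0.6],0.65]]'

```text
t: 8.52
eef_pos: [542.8, -358.8, 62.3]
tcp_rot: [3.125, 0.304, 0.001]
contact_force: [-0.4, -0.5, -0.9]
finger_gap: 55.3
grip_force: 0.0
```

Emit:
arm_command --commands '[[[0,-0.001,0],[0,0,0],0],[[0,-0.001,0],[0,0,0],0],[[0,-0.001,0],[0,0,0],0],[[0,-0.001,0],[0,0,0],0],[[0,-0.001,0],[0,0,0],0],[[0,-0.001,0],[0,0,0],0],[[0,-0.001,0],[0,0,0],0]]' --grip_force 60

```text
t: 9.1
eef_pos: [542.8, -358.0, 62.6]
tcp_rot: [3.125, 0.303, 0.001]
contact_force: [-1.5, 1.2, 6.2]
finger_gap: 25.5
grip_force: 59.4
```

Run:
```python
from h import *
st=observe();print(st["finger_gap"],st["grip_force"],st["eef_pos"],st["contact_force"],st["tcp_rot"],Ro.from_rotvec(st["tcp_rot"]).as_euler("zyx",degrees=True))
plan(443.0,37.0,160,3.2)
```

```text
25.507139066784205 59.36679303646088 [ 542.76045741 -357.97579852   62.61341745] [-1.47874964  1.20351278  6.24843604] [3.12492749e+00 3.03389173e-01 1.42617364e-03] [-1.10905088e+01  6.27269613e-02  1.79892580e+02]
shift [-0.0218 -0.4066 -0.0982] turn [ 0.1 -0.   7.9] tcp [ 542.8 -358.    62.6] t 9.1 F [-1.5  1.2  6.2] gap 25.5
```

Emit:
arm_command --commands '[[[0,0,-0.03],[0,0,0],0],[[0,0,-0.06],[0,0,0],0],[[0,0,-0.09],[0,0,0],0],[[0,0,-0.118],[0,0,0],0],[[-0.002,-0.035,-0.118],[0,0,0],0],[[-0.004,-0.07,-0.118],[0,0,1],0],[[-0.006,-0.105,-0.118],[0,0,2],0],[[-0.008,-0.14,-0.118],[0,0,3],0],[[-0.01,-0.175,-0.118],[0,0,4],0],[[-0.012,-0.21,-0.118],[0,0,5],0],[[-0.014,-0.245,-0.118],[0,0,6],0],[[-0.016,-0.28,-0.118],[0,0,7],0],[[-0.018,-0.315,-0.118],[0,0,7.9],0],[[-0.02,-0.35,-0.118],[0,0,7.9],0],[[-0.022,-0.385,-0.118],[0,0,7.9],0],[[-0.022,-0.4066,-0.118],[0,0,7.9],0],[[-0.022,-0.4066,-0.118],[0,0,7.9],0],[[-0.022,-0.4066,-0.118],[0,0,7.9],0],[[-0.022,-0.4066,-0.118],[0,0,7.9],0]]'

```text
t: 10.68
eef_pos: [442.5, 37.0, 179.2]
tcp_rot: [3.139, 0.088, -0.0]
contact_force: [-0.3, 0.2, -1.0]
finger_gap: 25.4
grip_force: 59.4
```

Run:
```python
from h import *
st=observe();f=grab_frame("wrist");cv2.imwrite("pics/w4.png",f["image"]);np.savez("w4.npz",**f,pos=st["eef_pos"],rot=st["tcp_rot"]);P=cloud(f,st)
plan(443,37,160,3.2)
m=abs(P[...,2]-45)<4;p=P[m&(np.hypot(P[...,0]-480,P[...,1]-40)<180)];print(len(p),cv2.minAreaRect(p[:,:2].astype(np.float32)),np.median(p[:,2]))
```

```text
shift [ 0.0004 -0.0003  0.0191] turn [ 0.1  0.  -0. ] tcp [442.6  36.7 179.1] t 10.73 F [ 0.5  0.1 -0.5] gap 25.0
26636 ((487.9166564941406, 39.204978942871094), (192.6025848388672, 110.40864562988281), 3.315668821334839) 44.251704465102705
```

View pics/w4.png

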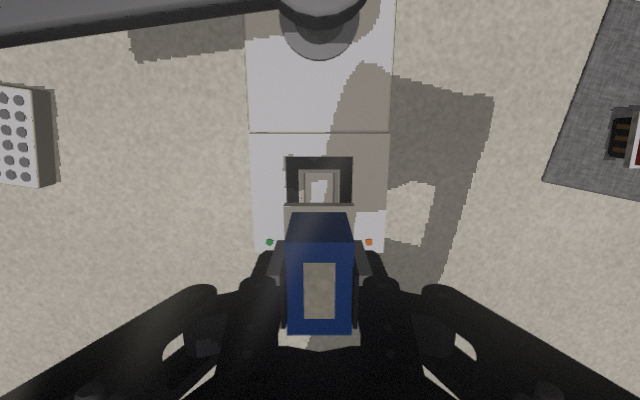

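The view shows the held module, with its grip top at rows 262–318. The black socket frame is at cols 284–354, top row 156, with the hole visible below it, and the probe arm is clear at upper left. I'll extract the precise edges.

Run:
```python
from h import *
f=dict(np.load("w4.npz"));st=dict(eef_pos=f["pos"],tcp_rot=f["rot"]);f.pop("pos");f.pop("rot")
P=cloud(f,st);g=cv2.cvtColor(f["image"],cv2.COLOR_BGR2GRAY)
c,s=np.cos(np.radians(3.25)),np.sin(np.radians(3.25))
o=np.array([443,37.])
Q=P.copy();d=P[...,:2]-o;Q[...,0]=c*d[...,0]+s*d[...,1];Q[...,1]=-s*d[...,0]+c*d[...,1]
for r in (164,185,195):
    print("row",r);print([(u,int(g[r,u]),*Q[r,u].round(1)) for u in range(278,362,2 if r<170 else 2)])
print("col");print([(r,int(g[r,330]),*Q[r,330].round(1)) for r in range(150,208,2)])
T=Q[...,2];m=(abs(T-(st["eef_pos"][2]+11.4))<3)&(np.hypot(Q[...,0],Q[...,1])<40);p=Q[m]
print("griptop",len(p),np.median(p[:,2]),cv2.minAreaRect(p[:,:2].astype(np.float32)),"tcp in dock",c*(st["eef_pos"][0]-443)+s*(st["eef_pos"][1]-37),-s*(st["eef_pos"][0]-443)+c*(st["eef_pos"][1]-37))
for r in (30,60,100,140,220,235):
    q=Q[r];k=np.where((abs(q[:,2]-45)<3)&(abs(q[:,1])<70))[0];print(r,q[k[0]].round(1),q[k[-1]].round(1))
```

```text
row 164
[(278, 176, np.float64(25.0), np.float64(31.6), np.float64(44.3)), (280, 176, np.float64(24.9), np.float64(30.1), np.float64(44.0)), (282, 176, np.float64(24.9), np.float64(28.5), np.float64(44.2)), (284, 127, np.float64(24.9), np.float64(26.9), np.float64(43.8)), (286, 64, np.float64(25.0), np.float64(25.3), np.float64(44.3)), (288, 50, np.float64(24.9), np.float64(23.8), np.float64(43.6)), (290, 52, np.float64(25.0), np.float64(22.1), np.float64(44.7)), (292, 48, np.float64(25.1), np.float64(20.5), np.float64(45.0)), (294, 45, np.float64(25.0), np.float64(19.0), np.float64(44.4)), (296, 50, np.float64(25.0), np.float64(17.3), np.float64(44.8)), (298, 49, np.float64(25.0), np.float64(15.8), np.float64(44.7)), (300, 47, np.float64(24.9), np.float64(14.2), np.float64(43.9)), (302, 47, np.float64(25.3), np.float64(12.5), np.float64(46.4)), (304, 49, np.float64(25.1), np.float64(11.0), np.float64(45.2)), (306, 46, np.float64(25.2), np.float64(9.4), np.float64(45.9)), (308, 48, np.float64(25.0), np.float64(7.9), np.float64(44.3)), (310, 44, np.float64(25.0), np.float64(6.3), np.f
[... 8833 characters left out ...]
p.float64(-13.0), np.float64(-11.0), np.float64(13.2)), (202, 114, np.float64(-15.0), np.float64(-11.1), np.float64(12.9)), (204, 78, np.float64(22.3), np.float64(-6.0), np.float64(150.5)), (206, 116, np.float64(21.7), np.float64(-6.0), np.float64(151.8))]
griptop 6769 190.0580231640133 ((-0.9520819187164307, -0.4426841735839844), (46.47171401977539, 46.22993850708008), 44.106163024902344) tcp in dock -0.4828095826859834 0.07540425760624979
30 [121.8  53.2  43.2] [122.  -54.7  43. ]
60 [101.7  53.   42.9] [101.6 -54.1  44.6]
100 [73.5 53.6 43.7] [ 73.7 -54.7  42.7]
140 [43.7 54.4 44. ] [ 43.9 -55.   45.5]
220 [-21.9  54.   44.1] [-21.1 -54.5  46.2]
235 [-34.9  54.5  45.1] [-35.2 -54.9  44. ]
```

Run:
```python
from h import *
f=dict(np.load("w4.npz"));st=dict(eef_pos=f["pos"],tcp_rot=f["rot"]);f.pop("pos");f.pop("rot")
P=cloud(f,st);R=Ro.from_rotvec(st["tcp_rot"])
yaw=np.degrees(np.arctan2(*R.as_matrix()[[1,0],[0,0]]));print("tool yaw",yaw)
T=R.inv().apply((P-st["eef_pos"]).reshape(-1,3)).reshape(P.shape)
hsv=cv2.cvtColor(f["image"],cv2.COLOR_BGR2HSV).astype(int)
m=(abs(T[...,2]+11)<3)&(np.abs(T[...,0])<30)&(np.abs(T[...,1])<16)
m&=((hsv[...,0]>100)&(hsv[...,0]<130)&(hsv[...,1]>120))|(abs(T[...,1])<9)
p=T[m];print(len(p),np.median(p[:,2]))
m2=abs(p[:,1])<10;print("x ext",np.percentile(p[m2,0],[0,.5,99.5,100]))
print("y ext", np.percentile(p[:,1],[0,.5,99.5,100]),cv2.minAreaRect(p[:,:2].astype(np.float32)))
for s in(1,-1):
    q=p[(p[:,0]*s>12)];print(s,q[:,1].min(),q[:,1].max())
# far-edge line slope at +x
e=[(y,p[abs(p[:,1]-y)<1,0].max(),p[abs(p[:,1]-y)<1,0].min()) for y in range(-11,12,2)];print(np.round(e,1))
sock=R.inv().apply(np.array([443-.5*.998+.5*.057,37-.5*.998-.5*.057,0])-st["eef_pos"]);print("socket in tool xy",sock)
```

```text
tool yaw 3.215883704766135
6003 -10.903979155329111
x ext [-21.6086711  -20.60396956  19.70867489  20.4265131 ]
y ext [-12.31228821 -11.63230151  13.28523907  13.71669896] ((-0.5790061950683594, 0.6254329681396484), (26.009082794189453, 41.992252349853516), 89.7315673828125)
1 -8.980626677103732 13.53625788723365
-1 -12.312288205965823 13.716698958669735
[[-11.    5.6 -21.1]
 [ -9.   19.9 -20.9]
 [ -7.   20.  -21.6]
 [ -5.   19.8 -21.1]
 [ -3.   20.1 -21.3]
 [ -1.   19.9 -20.9]
 [  1.   20.  -21.2]
 [  3.   20.4 -21.5]
 [  5.   19.8 -21.4]
 [  7.   19.8 -20.9]
 [  9.   19.8 -20.3]
 [ 11.   19.7 -20.6]]
socket in tool xy [8.16549677e-04 3.86270601e-01 1.79151293e+02]
```

Relative to the held module, the socket lies +0.6 mm along tool x and −0.2 mm along tool y, inside the 1.5 mm clearance plus chamfer. Descending.

Emit:
arm_command --commands '[[[0.0006,-0.0002,0.02],[0,0,0.1],0],[[0.0006,-0.0002,0.04],[0,0,0.1],0],[[0.0006,-0.0002,0.06],[0,0,0.1],0],[[0.0006,-0.0002,0.067],[0,0,0.1],0],[[0.0006,-0.0002,0.07],[0,0,0.1],0],[[0.0006,-0.0002,0.073],[0,0,0.1],0],[[0.0006,-0.0002,0.076],[0,0,0.1],0],[[0.0006,-0.0002,0.079],[0,0,0.1],0],[[0.0006,-0.0002,0.082],[0,0,0.1],0],[[0.0006,-0.0002,0.084],[0,0,0.1],0],[[0.0006,-0.0002,0.084],[0,0,0.1],0]]'

```text
t: 11.65
eef_pos: [442.8, 37.7, 94.9]
tcp_rot: [3.14, 0.085, -0.001]
contact_force: [0.1, 0.2, -0.8]
finger_gap: 25.6
grip_force: 59.4
```

Emit:
arm_command --commands '[[[0,0,0.003],[0,0,0],0],[[0,0,0.006],[0,0,0],0],[[0,0,0.009],[0,0,0],0],[[0,0,0.012],[0,0,0],0],[[0,0,0.014],[0,0,0],0],[[0,0,0.016],[0,0,0],0],[[0,0,0.016],[0,0,0],0]]'

```text
t: 12.23
eef_pos: [442.5, 37.6, 78.5]
tcp_rot: [3.14, 0.085, -0.002]
contact_force: [0.3, 0.2, -0.8]
finger_gap: 25.0
grip_force: 59.4
```

Emit:
arm_command --commands '[[[0,0,0.001],[0,0,0],0],[[0,0,0.002],[0,0,0],0],[[0,0,0.002],[0,0,0],0]]'

```text
t: 12.48
eef_pos: [443.0, 37.6, 77.6]
tcp_rot: [3.14, 0.085, -0.001]
contact_force: [-2.6, 0.0, 5.8]
finger_gap: 25.3
grip_force: 60.1
```

Emit:
arm_command --commands '[[[0,0,0.001],[0,0,0],0],[[0,0,0.002],[0,0,0],0],[[0,0,0.002],[0,0,0],0]]'

```text
t: 12.73
eef_pos: [443.1, 37.6, 77.5]
tcp_rot: [3.14, 0.086, -0.002]
contact_force: [-14.3, 1.5, 30.1]
finger_gap: 25.1
grip_force: 63.7
```

It is seated: 30 N with no travel, at the predicted height of 77.6 mm. Relax, release and rise.

Emit:
arm_command --commands '[[[0,0,-0.002],[0,0,0],0],[[0,0,-0.002],[0,0,0],0],[[0,0,-0.002],[0,0,0],0.6],[[0,0,-0.002],[0,0,0],0.6],[[0,0,-0.002],[0,0,0],0.6],[[0,0,-0.002],[0,0,0],0.6],[[0,0,-0.03],[0,0,0],0.6],[[0,0,-0.06],[0,0,0],0.6],[[0,0,-0.1],[0,0,0],0.6],[[0,0,-0.14],[0,0,0],0.6],[[-0.03,0,-0.15],[0,0,0],0.6],[[-0.06,0,-0.15],[0,0,0],0.6],[[-0.06,0,-0.15],[0,0,0],0.6],[[-0.06,0,-0.15],[0,0,0],0.6]]'

```text
t: 13.9
eef_pos: [382.3, 34.5, 225.2]
tcp_rot: [3.14, 0.084, 0.001]
contact_force: [0.6, 0.2, 0.1]
finger_gap: 51.3
grip_force: 0.0
```

Run:
```python
from h import *
st=observe();f=grab_frame("wrist");cv2.imwrite("pics/w5.png",f["image"]);P=cloud(f,st)
print(st["t"],st["eef_pos"],st["finger_gap"])
def q(lo,hi,c=(443,37),r=45):
    m=(P[...,2]>lo)&(P[...,2]<hi)&(np.hypot(P[...,0]-c[0],P[...,1]-c[1])<r);p=P[m];print(len(p),np.median(p[:,2]),p[:,2].std(),cv2.minAreaRect(p[:,:2].astype(np.float32)))
q(85,95);q(48.5,54)
g=grab_frame("top");P=cloud(g);v,u=np.mgrid[:400,:640]
m=(P[...,2]>115)&(P[...,2]<155)&(u<300)&(u>235)&(v>150)&(v<265);print("arm",cv2.minAreaRect(P[m][:,:2].astype(np.float32)))
```

```text
13.9 [382.31356604  34.48433998 225.23610923] 51.310696226319386
1780 88.3564072802455 0.7092057753751988 ((442.73724365234375, 37.29024887084961), (39.27317810058594, 25.767589569091797), 3.67301082611084)
286 50.13153744654008 0.6434983057692608 ((442.48065185546875, 37.12068176269531), (45.511714935302734, 34.10425567626953), 3.2717292308807373)
arm ((553.1488647460938, 153.30795288085938), (29.124221801757812, 149.38946533203125), 10.494857788085938)
```

View pics/w5.png

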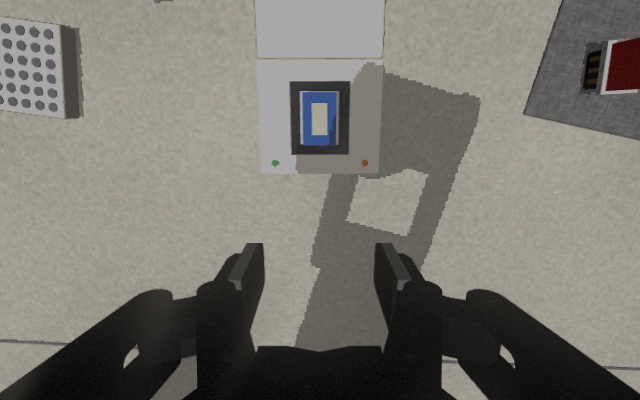

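The module sits centred in the black frame at (320,119). Its top is at 88.4 mm (89 expected less the 0.7 mm camera bias) and the collar is level. The probe arm is still at its stop.

```bash
python3 -c "
from h import *
print(finish_job())"
```

```text
the job is handed in; nothing more can be done
None
```

The job is handed in (no verdict was returned): the probe arm was swung clockwise to its end stop and left there, and the blue module is plugged fully home in the socket and released, at about 14 s of robot time; the red module and cuvette block were not touched.

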